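# Third mortar cube into the double-door moist cabinet

## Task

The loose mortar cube on the bench belongs on the pull-out tray of the small moist cabinet, standing between its two companions. The tray is as wide as the cabinet, so first swing the left (active) door wide open, push down the flush bolt that it hides on the edge of the right (passive) door, swing that door wide open too (both at least square to the front), then draw the tray fully out and stand the cube on it. Leave the cabinet standing open like that, the two other cubes on the tray, and do not shift the tin or the crucible on the bench.

Things in the scene. Friction and masses are not known exactly. Their poses are not given: they have to be found in the camera images.
- cabinet: Fixed grey steel bench cabinet, 260 wide (y), 170 deep (x), 140 high. Origin: on the worktop, middle of the carcase's front plane; x to its back, y to its left seen from the robot. Two doors, 40 thick in front of that plane, from 33 to 137 high. The left leaf overlaps a set-back strip (50 wide) of the right leaf that carries the flush bolt: the bolt shows only with the left door open.
- active_door (a joint): Left door's angle: 0 shut, grows as it swings out towards the robot; 1.57 square to the front, stop at 1.95. May start a few degrees ajar; stays where left, light friction (about 1 N at the handle).
- active_handle (a point): Grip point on the left door's pull: upright steel bar, 10 diameter, 72 long, 32 off the door's face (72 before the front plane), 94 from the hinge line across the door. Point on the bar's axis, 125 above the worktop, 11 below the bar's top; the stand-off to the door is 13 lower, so above it the bar is free all round: pinch from above, from any side. Moves with the door.
- active_hinge (a point): Point on the left door's vertical hinge axis (left front corner of the carcase), at handle height. Seen from above, the door opens clockwise about it.
- flush_bolt (a joint): Flush bolt travel: 0 thrown (rod stands up in a strike at the roof's front edge and holds the right door), 0.014 m fully down at its stop (door free). Slides vertically, friction about 4 N, no spring, stays where put.
- bolt_knob (a point): On the top face of the bolt's thumb piece, a steel block 16 wide (y), 20 deep (x), 10 high, jutting forward from the strip; 7 behind its front end, mid-width; 118 above the worktop thrown, 104 drawn. Push straight down here from above with closed fingertips. The right door's thick part begins 29 to the right; the strike (up to 151 high) 12.5 behind. Moves with the right door.
- passive_door (a joint): Right door's angle: 0 shut, grows as it swings out towards the robot; 1.57 square to the front, stop at 1.95. Cannot open until the bolt is down. Stays where left, light friction.
- passive_handle (a point): Grip point on the right door's pull: the same bar as on the left door, mirrored, 72 to the right of it with both shut.
- passive_hinge (a point): Point on the right door's vertical hinge axis (right front corner of the carcase), at handle height. Seen from above, the door opens anticlockwise about it.
- tray (a joint): Travel of the tray: 0 home, grows as it is pulled straight out (along the cabinet's -x), 0.125 m at the stop. Friction about 2 N, stays where it is left. Any door leaf in front of it blocks it.
- tray_knob_left (a point): Centre of the head of the left of two round steel knobs on the tray's front panel: head 19 diameter, 14 long, axis along x; 104 above the worktop, 78 left of the tray's middle, 23 before the cabinet's front plane with the tray home. Pinch it from above across the cabinet's y. Moves with the tray.
- tray_knob_right (a point): The same knob on the right half of the tray, 78 to the right of its middle.
- tray_floor (a point): Middle of the tray floor's upper face, 68 above the worktop; axes as the cabinet's. Floor 216 wide (y), 143 long (x); side and back rims 12 above it; front panel 72 before this point, 48 above the floor. With the tray fully out, all ahead of a line 45 behind this point is open to the sky; the roof lies beyond. Moves with the tray.
- cube_1_center (a point): Centre of the loose mortar cube on the bench, the one to move: plain grey, 40 on each side, 0.14 kg, standing flat, sides along its own x and y.
- cube_2_center (a point): Centre of the companion cube (same size) standing on the right part of the tray.
- cube_3_center (a point): Centre of the companion cube (same size) standing on the left part of the tray.
- tin_center (a point): Centre of a round aluminium sample tin with press lid, 60 in diameter, 40 high, standing on the bench near the cube; leave it.
- crucible_center (a point): Centre of a small white porcelain crucible, 44 in diameter at the rim, 37 high, standing on the bench near the cube; leave it.
Things that resemble listed ones, but are neither listed nor needed, are in the scene too. Leave any brown or turquoise look-alike of the part that bears cube_1_center alone.

How it is judged:
On the way, in this order (a step that is already met when the one before it is completed fails the run):
1. the left, active door is swung open (value of joint active_door above 1 rad), for 0.2 s.
2. the flush bolt is pushed down, clear of its strike (value of joint flush_bolt above 0.0115 m), for 0.2 s.
3. the right, passive door is swung open (value of joint passive_door above 1 rad), for 0.2 s.
4. the tray is drawn out (value of joint tray above 0.108 m), for 0.2 s.
At the end, for the whole second after the job is handed in: Both doors open at least 1.4 rad (80 deg), bolt down at least 11.5 mm, tray out at least 108 mm, the loose cube flat on the tray floor within 45 mm of the tray's middle line, released and at rest, both companion cubes still flat on the tray (value of joint each of active_door, passive_door above 1.4 rad and value of joint flush_bolt above 0.0115 m and value of joint tray above 0.108 m and z of cube_1_center in the frame of tray_floor between 0.016 and 0.0235 m and y of cube_1_center in the frame of tray_floor between -0.045 and 0.045 m and x of cube_1_center in the frame of tray_floor between -0.06 and 0.055 m and z of cube_2_center in the frame of tray_floor between 0.016 and 0.0235 m and z of cube_3_center in the frame of tray_floor between 0.016 and 0.0235 m and distance between each of cube_2_center, cube_3_center and tray_floor below 0.13 m and linear speed of mortar_cube_1 below 0.03 m/s); the robot touches nothing.
It fails at once if the passive door is forced open against its thrown bolt (value of joint passive_door above 0.15 rad and value of joint flush_bolt below 0.006 m).
It fails at once if the sample tin is shifted by more than 40 mm (distance of tin_center from where it was at the start of the episode above 0.04 m).
It fails at once if the crucible is shifted by more than 40 mm (distance of crucible_center from where it was at the start of the episode above 0.04 m).
It also fails if it takes over 72 s, if anything falls off the work surface, if the arm or the gripper's body presses on something with over 40 N, if the wrist force passes 120 N, or if a joint passes its speed limit or range.

## Robot

A 6-joint arm with a two-finger parallel gripper is mounted at the origin on a cart in front of the work surface, level with it; the furniture and walls round the work are solid. World frame = base frame: x ahead of the robot, y to its left, z up, the work surface at z = 0. Lengths are in m, angles in rad, forces in N, time in s.
With the tool pointing down it reaches from about 0.425 to 0.95 m from the base axis. Payload 3.5 kg.
Tool frame: the origin (TCP) lies midway between the tips of the shut fingers; the grasp point (between the pads) lies 19 mm behind it; z points along the fingers, y is the line along which they close (so a half turn about z gives the same grasp; the last joint's range is limited). The gripper opens to 85 mm and grips with 20 to 120 N. Pads are 22 mm wide; open, the fingers measure 114 mm over their backs; the gripper's body (76 mm by 85 mm) begins 54 mm behind the grasp point. The pads swing forward as they close: fully open they stand 13 mm farther back than shut.
Start: joints at [1.028, 0.286, 1.577, -0, 1.279, -0.15], TCP at [0.258, 0.624, 0.231] pointing down, gripper open.
Joint ranges: [-2.77, 2.77], [-0.9, 2.22], [0.21, 2.48], [-1.53, 4.67], [0.24, 2.81], [-2.84, 2.84]. Speed limits (rad/s): [2.79, 2.79, 3.14, 3.14, 3.14, 3.14].

## Interface

Orientations are given as a unit quaternion [x, y, z, w].
In Python, from plant import ctrl gives the robot as it stands.
- The arm moves only by the tool arm_command, never from a script. Its argument "steps" is one flat list of numbers, 5 for each row, row after row: the opening in per cent of the stroke, from 0 (shut) to 100 (fully open), then the shift along the tool's x, y, z each as a share of 25 mm, from -1 to 1, then the turn about the tool's z as a share of 0.1 rad, from -1 to 1. In form: [grip, tx, ty, tz, spin, grip, tx, ty, tz, spin, ...]. A call has 1 to 8 rows; each row shifts and turns the commanded pose from where the row before left it, along the tool's axes as they then stand; what a row does not reach is not made up. A row lasts 1/12 s, in which the tool goes at most 41.7 mm and 7.16 degrees, less where a joint would pass 70% of its speed; a pose out of reach is approached as far as the arm can. A call with a number of a shift or a turn outside -1 to 1 is refused whole. A call with a gripper value outside its range is refused whole. The fingers move at their own pace and stop on an object; "squeeze" is the grip in N (left out, the last holds). Time passes only in rows, so rows that do not move let the fingers close. It gives the time, the measured TCP pose, the force, the opening and the grip force at its end, in the units of the state.
- ctrl.get_state(): the state, without advancing time (a new reading comes with each control period).
- ctrl.read_camera(name): name is "scene" or "top" or "wrist"; returns the picture (420x560x3 uint8, red, green, blue); there is no depth.
- ctrl.camera_model(name): a dict with "intrinsics" (3x3 intrinsics, pixels), "rvec" (rotation vector, rad) and "tvec" (3), from world to camera coordinates, as OpenCV has them. Camera axes: x right, y down, z forward; pixel columns grow to the right and rows downward; lengths in m; the calibration is good to about 2 mm. The wrist camera is an equidistant fisheye: a pixel r from the principal point sees the ray r / f radians off the axis. A picture is of the moment at which its call begins: read the wrist's pose just before it. camera_model takes no time and is no camera call; for the wrist camera it gives the pose at the moment of the call.
- ctrl.sign_off(): hands the job in; it is judged then, once.
The state is a dict: "time": time; "qpos": joint angles; "dq": joint speeds; "joint_efforts": joint torques, N m; "eef_pos": TCP position; "tcp_rot": TCP orientation; "contact_force": force on the tool from outside, world axes, zero at the start; "wrist_torque": the same for the moment, N m; "opening": opening from 0.0 (shut) to 1.0 (fully open); "finger_force": force on a finger pad.
Only numpy, scipy, OpenCV 4.12 (cv2) and the standard library are available. Lean on these libraries where they do the work, as an engineer would, in place of code of your own. Each camera call takes 0.05 s, during which the arm holds its last target. There are 200 camera calls.

## Working session

There is one attempt and no reset: what is moved stays moved. The work goes in short steps, Python scripts to look and compute and a tool call to move; the robot and the scene stay as the last step left them, time stands still between calls to the robot, and variables do not carry over. Pictures are saved under pics/ and viewed, at most 10 in all, crops included, and the job is handed in when it is done.

Besides the shell and the picture viewer there is one more tool, called after "Emit:" as name(argument=value, ...) on one line, values as JSON. arm_command: Moves the arm, as the interface text tells. Its arguments: {"type":"object","properties":{"steps":{"type":"array","items":{"type":"number"}},"squeeze":{"type":"number"}},"required":["steps"]}

```bash
ls; mkdir -p pics
python3 - <<'E'
from plant import ctrl
import cv2,numpy as np
print(ctrl.get_state())
a=ctrl.read_camera("scene");b=ctrl.read_camera("top")
cv2.imwrite("pics/s0.png",a[:,:,::-1]);cv2.imwrite("pics/t0.png",b[:,:,::-1])
for n in("scene","top"):print(ctrl.camera_model(n))
E
```

```text
pics
{'time': 0.0, 'qpos': array([ 1.02798741e+00,  2.87186228e-01,  1.57818859e+00, -2.53233923e-05,
        1.27859794e+00, -1.49994626e-01]), 'dq': array([ 8.71508801e-04, -7.55744020e-04,  2.26551275e-03,  3.59610044e-05,
        3.37710913e-04, -8.46807659e-04]), 'joint_efforts': array([ 2.08813740e-04, -4.05975652e+01, -2.92627752e+01, -1.12954679e-04,
        5.84062058e-03,  2.89516997e-06]), 'eef_pos': array([0.25801202, 0.62302557, 0.2299272 ]), 'tcp_rot': array([ 1.95143091e-01,  9.80774061e-01, -1.12347801e-03, -3.92640216e-04]), 'contact_force': array([ 0.01119914, -1.44674606,  0.13506582]), 'wrist_torque': array([ 0.03461866,  0.00254567, -0.02410986]), 'finger_force': 0.0, 'opening': 0.9982124413279961}
{'intrinsics': array([[383.76156208,   0.        , 276.4386998 ],
       [  0.        , 383.76156208, 210.80215574],
       [  0.        ,   0.        ,   1.        ]]), 'rvec': array([ 0.08622808,  2.83331653, -1.28252089]), 'tvec': array([ 0.53982847, -0.07047789,  1.37337268])}
{'intrinsics': array([[531.03584839,   0.        , 285.47271683],
       [  0.        , 531.03584839, 218.45089884],
       [  0.        ,   0.        ,   1.        ]]), 'rvec': array([ 2.18886782, -2.01768056,  0.22390291]), 'tvec': array([0.18256602, 0.59755045, 1.67455122])}
```

View pics/s0.png

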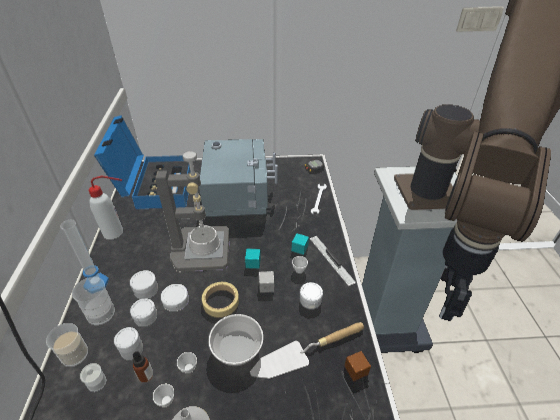

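View pics/t0.png

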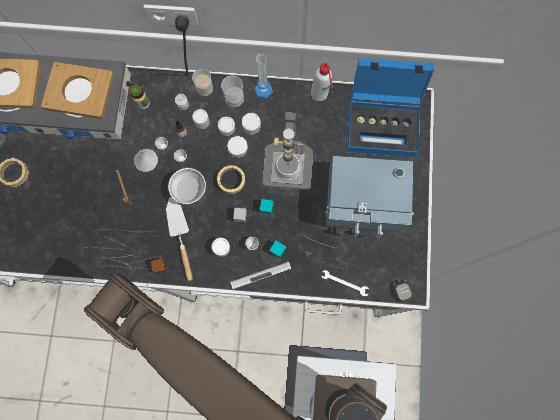

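The grey cube is at top (240,214). Turquoise look-alikes are at (266,206) and (278,248), with a brown one at (157,265). The tin is at (221,246), the crucible at (252,243), and the cabinet at (328-413,157-235). Next is one close crop to check the cube and measure the cabinet corners.

```bash
cat > h.py <<'E'
from plant import ctrl
import cv2,numpy as np
from scipy.spatial.transform import Rotation as R
def ray(n,uv,m=None):
    m=m or ctrl.camera_model(n);K=m["intrinsics"];r=R.from_rotvec(np.ravel(m["rvec"])).as_matrix();t=np.ravel(m["tvec"])
    if n=="wrist":
        d=np.array([uv[0]-K[0,2],uv[1]-K[1,2]])/K[0,0];th=np.hypot(*d);v=np.r_[d/max(th,1e-9)*np.sin(th),np.cos(th)]
    else: v=np.linalg.inv(K)@[uv[0],uv[1],1]
    return -r.T@t, r.T@v
def pt(n,uv,z,m=None):
    o,d=ray(n,uv,m);return (o+d*(z-o[2])/d[2]).round(4)
def proj(n,p):
    m=ctrl.camera_model(n);K=m["intrinsics"];c=R.from_rotvec(np.ravel(m["rvec"])).apply(p)+np.ravel(m["tvec"])
    if n=="wrist":
        rr=np.hypot(c[0],c[1]);th=np.arctan2(rr,c[2]);return (K[0,0]*th*c[0]/rr+K[0,2],K[0,0]*th*c[1]/rr+K[1,2])
    q=K@c;return (q[:2]/q[2]).round(1)
E
python3 - <<'E'
from h import *
b=cv2.imread("pics/t0.png")
c1=cv2.resize(b[145:245,315:425],None,fx=5,fy=5,interpolation=cv2.INTER_CUBIC)
c2=cv2.resize(b[190:265,205:295],None,fx=2.6,fy=2.6,interpolation=cv2.INTER_CUBIC)
o=np.zeros((500,800,3),np.uint8);o[:,:550]=c1;o[:c2.shape[0],555:555+c2.shape[1]]=c2
cv2.imwrite("pics/c0.png",o)
for uv in[(330,157),(413,157),(328,222),(413,222)]:print(pt("top",uv,.14))
for uv in [(240,214)]:print(pt("top",uv,.04))
for uv in [(221,246),(252,243)]:print(pt("top",uv,.04))
E
```

```text
[0.7773 0.1033 0.14  ]
[ 0.7993 -0.1628  0.14  ]
[0.5637 0.0961 0.14  ]
[ 0.5854 -0.169   0.14  ]
[0.5889 0.3829 0.04  ]
[0.4765 0.4343 0.04  ]
[0.4948 0.3339 0.04  ]
```

View pics/c0.png

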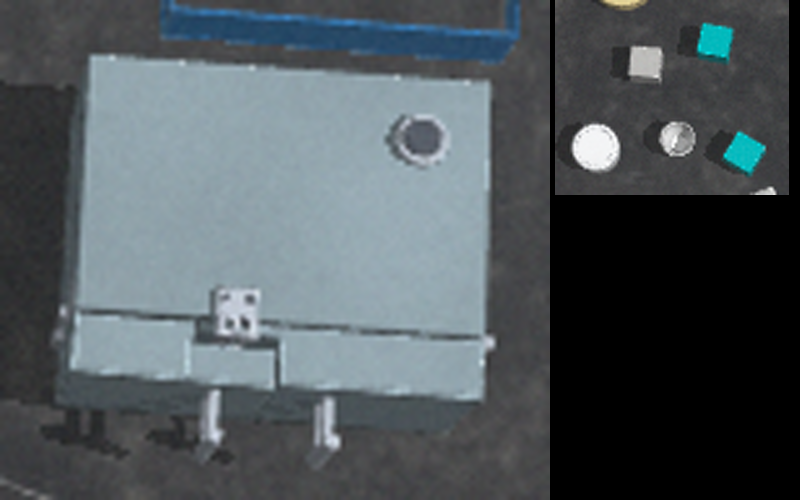

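The crop confirms a plain grey cube. The cabinet's front seam runs from crop (75,311) to (487,337), its back corners are at (88,55) and (490,82), and the pulls are near (210,450) and (325,450).

```bash
cat >> h.py <<'E'
import json,os
if os.path.exists("cab.json"):
    CX,CY,TH=json.load(open("cab.json"))
    def W(x,y,z): c,s=np.cos(TH),np.sin(TH); return np.array([CX+c*x-s*y,CY+s*x+c*y,z]).round(4)
E
python3 - <<'E'
from h import *
f=lambda u,v:pt("top",(315+u/5,145+v/5),.14)
FL,FR,BL,BR=f(75,311),f(487,337),f(88,55),f(490,82)
print(FL,FR,BL,BR,np.linalg.norm(FL-FR),np.linalg.norm(FL-BL))
d=(FL-FR+BL-BR)[:2];th=np.arctan2(-d[0],d[1])
m=(FL+FR+BL+BR)[:2]/4; o=m-.085*np.array([np.cos(th),np.sin(th)])
json.dump([*o,th],open("cab.json","w"));print(o,th)
E
python3 - <<'E'
from h import *
for p in [(0,.13,.14),(0,-.13,.14),(-.04,.13,.137),(-.04,-.13,.137),(-.072,.036,.136),(-.072,-.036,.136),(-.072,.036,.064),(-.072,-.036,.064)]:
    q=proj("top",W(*p));print(p,W(*p),q,(q-[315,145])*5,proj("scene",W(*p)))
g=cv2.imread("pics/t0.png");hsv=cv2.cvtColor(g,cv2.COLOR_BGR2HSV)
m=((hsv[...,2]>115)).astype(np.uint8)[200:228,230:252]
cs,_=cv2.findContours(m,0,2);c=max(cs,key=cv2.contourArea);print(cv2.minAreaRect(c),cv2.boundingRect(c))
E
```

```text
[0.6117 0.0928 0.14  ] [ 0.6161 -0.1662  0.14  ] [0.7814 0.0951 0.14  ] [ 0.7844 -0.1632  0.14  ] 0.2590373718211332 0.1697155856131074
[ 0.6134087 -0.0365908] 0.014304069780202223
(0, 0.13, 0.14) [0.6115 0.0934 0.14  ] [329.8 207.3] [ 74.  311.5] [255.7 181.2]
(0, -0.13, 0.14) [ 0.6153 -0.1666  0.14  ] [412.5 212.7] [487.5 338.5] [253.  137.7]
(-0.04, 0.13, 0.137) [0.5716 0.0928 0.137 ] [329.1 219.8] [ 70.5 374. ] [268.6 181.5]
(-0.04, -0.13, 0.137) [ 0.5753 -0.1671  0.137 ] [412.1 225.3] [485.5 401.5] [264.1 138. ]
(-0.072, 0.036, 0.136) [ 0.5409 -0.0016  0.136 ] [358.6 231.9] [218.  434.5] [276.6 164.1]
(-0.072, -0.036, 0.136) [ 0.5419 -0.0736  0.136 ] [381.7 233.4] [333.5 442. ] [275.  152.1]
(-0.072, 0.036, 0.064) [ 0.5409 -0.0016  0.064 ] [355.6 236.1] [203.  455.5] [276.5 181.7]
(-0.072, -0.036, 0.064) [ 0.5419 -0.0736  0.064 ] [377.7 237.6] [313.5 463. ] [274.9 169.4]
((9.567073822021484, 13.396342277526855), (12.25790023803711, 11.926606178283691), 6.340191841125488) (3, 8, 14, 13)
```

```bash
cat >> h.py <<'E'
def plan(p,psi=None,frm=None):
    s=ctrl.get_state();e=s["eef_pos"] if frm is None else np.array(frm)
    X=R.from_quat(s["tcp_rot"]).as_matrix()[:,0];ps=np.arctan2(X[1],X[0]);psi=ps if psi is None else psi
    d=np.array(p)-e;c,sn=np.cos(psi),np.sin(psi)
    t=np.array([c*d[0]+sn*d[1],sn*d[0]-c*d[1],-d[2]])/.025
    dp=(ps-psi+np.pi)%(2*np.pi)-np.pi
    print("t",round(s["time"],2),"eef",e.round(4),"psi",round(ps,3),"q6",s["qpos"][5].round(2),"| spin first",round(dp/.1,2),"then units",t.round(2),"F",s["contact_force"].round(1))
E
python3 - <<'E'
from h import *
h=W(-.072,.036,.112);print(h)
plan([h[0],h[1],.23],np.pi+TH)
# per row door arc: 0.1 rad in tool frame starting psi=pi+TH
P=np.array([-.072,-.094]);r=R.from_euler('z',-.1).as_matrix()[:2,:2];d=r@P-P
print("cab d",d,"tool units tx,ty (spin before shift and after)")
for a in(0,.1):
  ps=np.pi-a;print((np.cos(ps)*d[0]+np.sin(ps)*d[1])/.025,(np.sin(ps)*d[0]-np.cos(ps)*d[1])/.025)
E
```

```text
[ 0.5409 -0.0016  0.112 ]
t 0.1 eef [0.258  0.6231 0.23  ] psi 2.749 q6 -0.15 | spin first -4.07 then units [-10.96 -25.15   0.  ] F [-0.3 -0.2 -0.9]
cab d [-0.00902464  0.00765761] tool units tx,ty (spin before shift and after)
0.36098564259278826 0.30630457849748766
0.3897616505913598 0.2687359013882413
```

Emit:
arm_command(steps=[40,0,0,0,-1,40,0,0,0,-1,40,0,0,0,-1,40,0,0,0,-1,40,-0.42,-0.97,0,0,40,-0.42,-0.97,0,0,40,-0.42,-0.97,0,0,40,-0.42,-0.97,0,0], squeeze=40)

```text
time: 0.77
eef_pos: [0.301, 0.5256, 0.2305]
tcp_rot: [-0.004, 1.0, -0.001, -0.0]
contact_force: [-0.5, 0.5, 0.4]
opening: 0.399
finger_force: 0.0
```

Emit:
arm_command(steps=[40,-0.42,-0.97,0,0,40,-0.42,-0.97,0,0,40,-0.42,-0.97,0,0,40,-0.42,-0.97,0,0,40,-0.42,-0.97,0,0,40,-0.42,-0.97,0,0,40,-0.42,-0.97,0,0,40,-0.42,-0.97,0,0])

```text
time: 1.43
eef_pos: [0.3864, 0.3321, 0.2308]
tcp_rot: [-0.004, 1.0, -0.0, -0.0]
contact_force: [0.2, 0.4, 0.1]
opening: 0.399
finger_force: 0.0
```

Emit:
arm_command(steps=[40,-0.42,-0.97,0,0,40,-0.42,-0.97,0,0,40,-0.42,-0.97,0,0,40,-0.42,-0.97,0,0,40,-0.42,-0.97,0,0,40,-0.42,-0.97,0,0,40,-0.42,-0.97,0,0,40,-0.42,-0.97,0,0])

```text
time: 2.1
eef_pos: [0.4718, 0.1388, 0.2309]
tcp_rot: [-0.004, 1.0, 0.0, -0.0]
contact_force: [0.1, 0.1, -0.2]
opening: 0.401
finger_force: 0.0
```

Run:
```python
from h import *
plan([.5409,-.0016,.23],np.pi+TH)
a=ctrl.read_camera("wrist")[:,:,::-1].copy()
for p in [(-.072,.036,.136),(-.072,-.036,.136),(0,.13,.14),(0,-.13,.14),(-.04,0.13,.137)]:
    q=proj("wrist",W(*p));print(p,q);cv2.circle(a,(int(q[0]),int(q[1])),3,(0,0,255),1)
cv2.imwrite("pics/w1.png",a)
```

```text
t 2.1 eef [0.4718 0.1388 0.2309] psi -3.134 q6 -1.5 | spin first -0.07 then units [-2.68 -5.66  0.04] F [ 0.1  0.1 -0.2]
(-0.072, 0.036, 0.136) (np.float64(133.07581131792665), np.float64(278.34055750774246))
(-0.072, -0.036, 0.136) (np.float64(72.53857390253705), np.float64(273.3539621189693))
(0, 0.13, 0.14) (np.float64(237.97860295729595), np.float64(346.65706633644055))
(0, -0.13, 0.14) (np.float64(31.132435745101446), np.float64(320.360005097627))
(-0.04, 0.13, 0.137) (np.float64(234.72753706600724), np.float64(312.6948485667126))
```

View pics/w1.png

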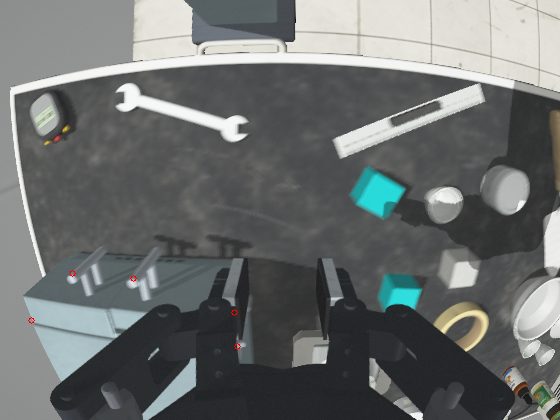

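The wrist view shows both pull tops at (133,278) and (72,273), right on the prediction. The cabinet pose is good, so I go for the left pull.

Emit:
arm_command(steps=[40,-0.45,-0.94,0,0,40,-0.45,-0.94,0,0,40,-0.45,-0.94,0,0,40,-0.45,-0.94,0,0,40,-0.45,-0.94,0,0,40,-0.45,-0.94,0,0,40,0,0,1,0,40,0,0,1,0])

```text
time: 2.82
eef_pos: [0.5421, -0.002, 0.1823]
tcp_rot: [-0.002, 1.0, -0.0, 0.002]
contact_force: [-0.5, 0.2, 0.1]
opening: 0.4
finger_force: 0.0
```

Emit:
arm_command(steps=[40,0,0,1,0,40,0,0,1,0,40,0,0,0.75,0,0,0,0,0,0,0,0,0,0,0,0,0,0,0,0,0,0,0,0,0])

```text
time: 3.4
eef_pos: [0.5391, 0.0016, 0.1113]
tcp_rot: [-0.003, 1.0, 0.002, -0.001]
contact_force: [1.7, 5.6, -10.6]
opening: 0.103
finger_force: 38.9
```

Emit:
arm_command(steps=[0,0.37,0.29,0,1,0,0.37,0.29,0,1,0,0.37,0.29,0,1,0,0.37,0.29,0,1,0,0.37,0.29,0,1,0,0.37,0.29,0,1])

```text
time: 3.9
eef_pos: [0.5007, 0.0567, 0.1114]
tcp_rot: [0.295, 0.955, 0.004, 0.006]
contact_force: [21.9, 6.6, -27.5]
opening: 0.099
finger_force: 39.1
```

```bash
cat >> h.py <<'E'
def door(side):
    e=ctrl.get_state()["eef_pos"];d=e[:2]-W(0,.13*side,0)[:2]
    a=np.arctan2(d[1],d[0])-TH; a0=np.arctan2(-.094*side,-.072)
    phi=(-side*(a-a0)+np.pi)%(2*np.pi)-np.pi
    print("phi",phi.round(3),"radius",np.hypot(*d).round(4),"(.1184)")
    plan(e)
E
python3 -c "
from h import *
door(1)"
```

```text
phi 0.612 radius 0.1167 (.1184)
t 3.9 eef [0.5007 0.0567 0.1114] psi 2.542 q6 -1.07 | spin first 0.0 then units [ 0.  0. -0.] F [ 21.9   6.6 -27.5]
```

Emit:
arm_command(steps=[0,0,0,0,0,0,0,0,0,0], squeeze=25)

```text
time: 4.07
eef_pos: [0.5006, 0.057, 0.1114]
tcp_rot: [0.292, 0.956, 0.004, 0.005]
contact_force: [19.0, 7.1, -25.1]
opening: 0.094
finger_force: 39.3
```

Emit:
arm_command(steps=[0,-0.05,0.06,0.06,0,0,0,0,0,0])

```text
time: 4.23
eef_pos: [0.501, 0.0561, 0.1113]
tcp_rot: [0.292, 0.956, 0.002, 0.002]
contact_force: [7.6, 4.7, -12.0]
opening: 0.1
finger_force: 40.4
```

Emit:
arm_command(steps=[0,0.33,0.33,0.04,1,0,0.37,0.29,0,1,0,0.37,0.29,0,1,0,0.37,0.29,0,1,0,0.37,0.29,0,1,0,0.37,0.29,0,1])

```text
time: 4.73
eef_pos: [0.4978, 0.1248, 0.1112]
tcp_rot: [0.563, 0.826, 0.001, 0.002]
contact_force: [5.3, -2.1, -8.7]
opening: 0.099
finger_force: 40.7
```

```bash
python3 -c "
from h import *
door(1)"
```

```text
phi 1.2 radius 0.118 (.1184)
t 4.73 eef [0.4978 0.1248 0.1112] psi 1.945 q6 -0.32 | spin first 0.0 then units [ 0.  0. -0.] F [ 5.3 -2.1 -8.7]
```

Emit:
arm_command(steps=[0,0.37,0.29,0,1,0,0.37,0.29,0,1,0,0.37,0.29,0,1,0,0.37,0.29,0,1,0,0.37,0.29,0,1,0,0.37,0.29,0,1,0,0,0,0,0,40,0,0,0,0])

```text
time: 5.4
eef_pos: [0.5328, 0.1846, 0.1114]
tcp_rot: [0.78, 0.626, 0.001, 0.001]
contact_force: [0.5, -0.2, 0.5]
opening: 0.224
finger_force: 0.0
```

```bash
python3 -c "
from h import *
door(1)"
```

```text
phi 1.79 radius 0.1205 (.1184)
t 5.4 eef [0.5328 0.1846 0.1114] psi 1.352 q6 0.37 | spin first 0.0 then units [ 0.  0. -0.] F [ 0.5 -0.2  0.5]
```

Emit:
arm_command(steps=[40,0,0,0,0,40,0,0,0,0,40,0,0,-1,0,40,0,0,-1,0,20,0,0,-1,0,0,0,0,0,1])

```text
time: 5.9
eef_pos: [0.5352, 0.1844, 0.1923]
tcp_rot: [0.812, 0.584, 0.005, 0.003]
contact_force: [0.3, -0.5, 0.9]
opening: 0.123
finger_force: 0.0
```

Run:
```python
from h import *
k=W(-0.0,0,.118)
plan(W(-.03,0,.18),0.+TH)
a=ctrl.read_camera("top")[:,:,::-1]
cv2.imwrite("pics/t1.png",cv2.resize(a[145:255,295:425],None,fx=5,fy=5,interpolation=cv2.INTER_CUBIC))
```

```text
t 5.9 eef [0.5352 0.1844 0.1923] psi 1.248 q6 0.48 | spin first 12.34 then units [1.8  8.88 0.49] F [ 0.3 -0.5  0.9]
```

View pics/t1.png

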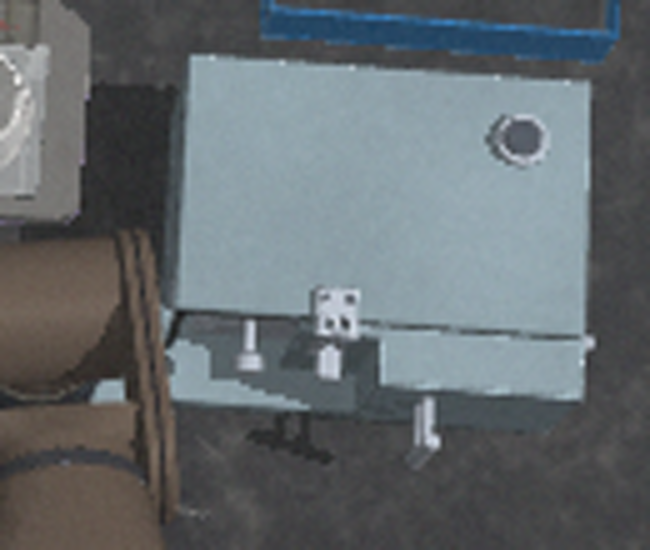

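The left door is open. The bolt's thumb piece shows at crop (319-340, 345-378) in front of the strike, and the left tray knob is at (250,360).

Run:
```python
from h import *
f=lambda u,v,z:pt("top",(295+u/5,145+v/5),z)
def tocab(p):
    return R.from_euler('z',-TH).apply(np.array(p)-[CX,CY,0]).round(4)
F=f(329.5,378,.118);print("front end",F,tocab(F),"strike front",tocab(f(337,342,.151)))
k=tocab(F)+[.007,0,0];t=W(k[0],k[1],.165);print(t);print("knobL",tocab(f(250,360,.104)))
plan(t,TH)
plan(t,.7+TH)
```

```text
front end [ 0.5816 -0.0092  0.118 ] [-0.0314  0.0278  0.118 ] strike front [-0.0156  0.0285  0.151 ]
[ 0.5886 -0.0091  0.165 ]
knobL [-0.0199  0.0773  0.104 ]
t 5.95 eef [0.5342 0.1842 0.19  ] psi 1.242 q6 0.48 | spin first 12.27 then units [2.07 7.76 1.  ] F [-1.1  0.6 -0.2]
t 5.95 eef [0.5342 0.1842 0.19  ] psi 1.242 q6 0.48 | spin first 5.27 then units [-3.42  7.27  1.  ] F [-1.1  0.6 -0.2]
```

Emit:
arm_command(steps=[0,0,0,0,1,0,0,0,0,1,0,0,0,0,1,0,0,0,0,1,0,0,0,0,1,0,0,0,0,1,0,0,0,0,1,0,0,0,0,1])

```text
time: 6.62
eef_pos: [0.5313, 0.1838, 0.1847]
tcp_rot: [0.975, 0.221, -0.001, 0.0]
contact_force: [0.2, -0.9, -0.7]
opening: 0.004
finger_force: 0.0
```

Emit:
arm_command(steps=[0,0,0,0,1,0,0,0,0,1,0,0,0,0,1,0,0,0,0,1,0,0,0,0,0.27])

```text
time: 7.03
eef_pos: [0.5314, 0.1838, 0.1847]
tcp_rot: [1.0, 0.01, -0.001, 0.0]
contact_force: [0.6, 0.4, 0.1]
opening: -0.0
finger_force: 0.0
```

Emit:
arm_command(steps=[0,0.24,0.97,0,0,0,0.24,0.97,0,0,0,0.24,0.97,0,0,0,0.24,0.97,0,0,0,0.24,0.97,0,0,0,0.24,0.97,0,0,0,0.24,0.97,0,0,0,0.24,0.97,0,0])

```text
time: 7.7
eef_pos: [0.5836, -0.0101, 0.1847]
tcp_rot: [1.0, 0.012, -0.0, -0.0]
contact_force: [0.9, -0.4, -0.5]
opening: -0.0
finger_force: 0.0
```

Run:
```python
from h import *
plan(W(-.0275,.028,.122),TH)
```

```text
t 7.7 eef [ 0.5836 -0.0101  0.1847] psi 0.024 q6 1.36 | spin first 0.1 then units [ 0.07 -0.04  2.51] F [ 0.9 -0.4 -0.5]
```

Emit:
arm_command(steps=[0,0.07,-0.04,0.9,0.1,0,0,0,0.8,0,0,0,0,0.7,0,0,0,0,0.25,0,0,0,0,0.25,0,0,0,0,0.25,0,0,0,0,0,0])

```text
time: 8.28
eef_pos: [0.586, -0.0077, 0.1062]
tcp_rot: [1.0, 0.006, 0.0, 0.0]
contact_force: [-0.3, -0.4, 0.6]
opening: -0.005
finger_force: 0.0
```

Emit:
arm_command(steps=[0,-0.05,0,0.12,0,0,0,0,0.08,0,0,0,0,0,0,0,0,0,0,0])

```text
time: 8.62
eef_pos: [0.5863, -0.0076, 0.1038]
tcp_rot: [1.0, 0.006, 0.002, 0.0]
contact_force: [-1.3, -0.5, 6.5]
opening: -0.001
finger_force: 3.2
```

Emit:
arm_command(steps=[0,0,0,0.1,0,0,0,0,0,0,0,0,0,-1,0,0,0,0,-1,0,0,0,0,-1,0,40,0,0,-0.5,0,40,0,0,0,0])

```text
time: 9.2
eef_pos: [0.587, -0.0078, 0.1906]
tcp_rot: [1.0, 0.006, 0.004, 0.001]
contact_force: [-0.0, -0.9, 0.7]
opening: 0.275
finger_force: 0.0
```

Run:
```python
from h import *
plan(W(-.072,-.036,.112),TH)
P=np.array([-.072,.094]);r=R.from_euler('z',.1).as_matrix()[:2,:2];d=r@P-P
ps=.05;print((np.cos(ps)*d[0]+np.sin(ps)*d[1])/.025,(np.sin(ps)*d[0]-np.cos(ps)*d[1])/.025)
def f(p):return R.from_euler('z',-TH).apply(np.array(p)-[CX,CY,0]).round(4)
a=ctrl.read_camera("top")[:,:,::-1]
cv2.imwrite("pics/t2.png",cv2.resize(a[145:255,295:425],None,fx=5,fy=5,interpolation=cv2.INTER_CUBIC))
```

```text
t 9.2 eef [ 0.587  -0.0078  0.1906] psi 0.012 q6 1.37 | spin first -0.02 then units [-1.84  2.61  3.14] F [-0.  -0.9  0.7]
-0.3758433529155012 0.28788001499910665
```

Emit:
arm_command(steps=[40,-0.61,0.87,0,0,40,-0.61,0.87,0,0,40,-0.61,0.87,0,0,40,0,0,0,0,40,0,0,1,0,40,0,0,1,0,40,0,0,1,0,40,0,0,0.14,0])

```text
time: 9.92
eef_pos: [0.5352, -0.0717, 0.1009]
tcp_rot: [1.0, 0.006, -0.006, -0.002]
contact_force: [-1.0, 0.8, -0.3]
opening: 0.4
finger_force: 0.0
```

Emit:
arm_command(steps=[0,0,0,0,0,0,0,0,0,0,0,0,0,0,0,0,0,0,0,0])

```text
time: 10.25
eef_pos: [0.5383, -0.0717, 0.1072]
tcp_rot: [1.0, 0.006, -0.002, -0.002]
contact_force: [-2.6, 4.5, -5.4]
opening: 0.107
finger_force: 24.8
```

Emit:
arm_command(steps=[0,-0.37,0.29,0,-1,0,-0.37,0.29,0,-1,0,-0.37,0.29,0,-1])

```text
time: 10.5
eef_pos: [0.5153, -0.0986, 0.1073]
tcp_rot: [0.987, 0.158, 0.002, 0.001]
contact_force: [8.4, -3.2, -15.2]
opening: 0.102
finger_force: 24.6
```

```bash
python3 -c "
from h import *
door(-1)"
```

```text
phi 0.305 radius 0.121 (.1184)
t 10.5 eef [ 0.5153 -0.0986  0.1073] psi 0.317 q6 0.87 | spin first 0.0 then units [ 0.  0. -0.] F [  8.4  -3.2 -15.2]
```

Emit:
arm_command(steps=[0,-0.33,0.32,0.04,-1,0,-0.36,0.29,0,-1,0,-0.36,0.29,0,-1,0,-0.36,0.29,0,-1,0,-0.36,0.29,0,-1,0,-0.36,0.29,0,-1,0,-0.36,0.29,0,-1])

```text
time: 11.08
eef_pos: [0.497, -0.1754, 0.1073]
tcp_rot: [0.874, 0.486, 0.005, 0.003]
contact_force: [15.1, 2.6, -14.9]
opening: 0.105
finger_force: 25.2
```

```bash
python3 -c "
from h import *
door(-1)"
```

```text
phi 0.977 radius 0.1187 (.1184)
t 11.08 eef [ 0.497  -0.1754  0.1073] psi 1.014 q6 0.02 | spin first 0.0 then units [ 0.  0. -0.] F [ 15.1   2.6 -14.9]
```

Emit:
arm_command(steps=[0,-0.33,0.34,0.04,-1,0,-0.36,0.29,0,-1,0,-0.36,0.29,0,-1,0,-0.36,0.29,0,-1,0,-0.36,0.29,0,-1,0,-0.36,0.29,0,-1,0,-0.36,0.29,0,-1,0,-0.36,0.29,0,-1])

```text
time: 11.75
eef_pos: [0.5376, -0.2549, 0.1071]
tcp_rot: [0.615, 0.788, 0.001, 0.001]
contact_force: [2.7, 4.3, -2.5]
opening: 0.106
finger_force: 25.8
```

```bash
python3 -c "
from h import *
door(-1)"
```

```text
phi 1.752 radius 0.1176 (.1184)
t 11.75 eef [ 0.5376 -0.2549  0.1071] psi 1.816 q6 -0.86 | spin first 0.0 then units [ 0.  0. -0.] F [ 2.7  4.3 -2.5]
```

Emit:
arm_command(steps=[0,0,0,0,0,40,0,0,0,0,40,0,0,0,0,40,0,0,0,0,40,0,0,-1,0,40,0,0,-1,0,40,0,0,-1,0,40,0,0,-0.5,0])

```text
time: 12.42
eef_pos: [0.5371, -0.2562, 0.198]
tcp_rot: [0.617, 0.787, -0.0, 0.003]
contact_force: [0.3, -0.2, 0.6]
opening: 0.401
finger_force: 0.0
```

Run:
```python
from h import *
plan(W(-.023,.078,.092),TH)
plan(W(-.023,-.078,.092),TH)
```

```text
t 12.42 eef [ 0.5371 -0.2562  0.198 ] psi 1.812 q6 -0.86 | spin first 17.97 then units [  2.26 -11.86   4.24] F [ 0.3 -0.2  0.6]
t 12.42 eef [ 0.5371 -0.2562  0.198 ] psi 1.812 q6 -0.86 | spin first 17.97 then units [ 2.26 -5.62  4.24] F [ 0.3 -0.2  0.6]
```

Emit:
arm_command(steps=[40,0,0,0,-1,40,0,0,0,-1,40,0,0,0,-1,40,0,0,0,-1,40,0,0,0,-1,40,0,0,0,-1,40,0,0,0,-1,40,0,0,0,-1])

```text
time: 13.08
eef_pos: [0.5356, -0.2551, 0.1934]
tcp_rot: [0.259, 0.966, -0.0, 0.0]
contact_force: [0.7, -0.1, 0.2]
opening: 0.399
finger_force: 0.0
```

Emit:
arm_command(steps=[40,0,0,0,-1,40,0,0,0,-1,40,0,0,0,-1,40,0,0,0,-1,40,0,0,0,-1,40,0,0,0,-0.43])

```text
time: 13.58
eef_pos: [0.5356, -0.2551, 0.1934]
tcp_rot: [-0.009, 1.0, -0.0, 0.0]
contact_force: [0.2, -0.2, -0.3]
opening: 0.4
finger_force: 0.0
```

Run:
```python
from h import *
plan(W(-.025,-.078,.088),TH+np.pi)
```

```text
t 13.58 eef [ 0.5356 -0.2551  0.1934] psi -3.124 q6 -2.2 | spin first 0.03 then units [-2.24  5.58  4.22] F [ 0.2 -0.2 -0.3]
```

Emit:
arm_command(steps=[40,-0.37,0.93,0,0,40,-0.37,0.93,0,0,40,-0.37,0.93,0,0,40,-0.37,0.93,0,0,40,-0.37,0.93,0,0,40,-0.37,0.93,0,0,40,0,0,0,0])

```text
time: 14.17
eef_pos: [0.5902, -0.1113, 0.1934]
tcp_rot: [-0.008, 1.0, 0.001, 0.0]
contact_force: [-0.3, 0.8, 0.3]
opening: 0.4
finger_force: 0.0
```

Run:
```python
from h import *
plan(W(-.025,-.078,.088),TH+np.pi)
a=ctrl.read_camera("wrist")[:,:,::-1]
cv2.imwrite("pics/w2.png",a)
print(proj("wrist",W(-.03,-.078,.104)),proj("wrist",W(-.03,.078,.104)))
```

```text
t 14.17 eef [ 0.5902 -0.1113  0.1934] psi -3.125 q6 -1.94 | spin first 0.02 then units [ 0.03 -0.14  4.22] F [-0.3  0.8  0.3]
(np.float64(279.670759476439), np.float64(206.360850968959)) (np.float64(465.44649256146624), np.float64(207.16798002117437))
```

View pics/w2.png

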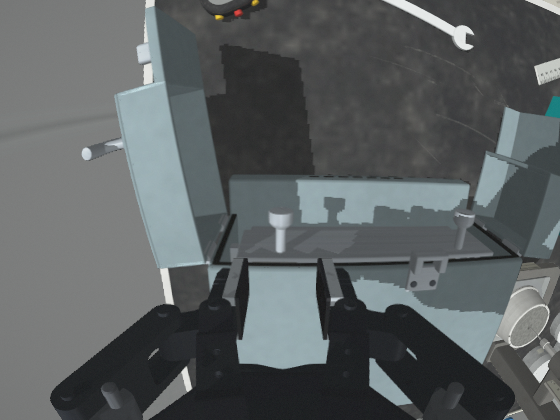

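The wrist view shows both doors open, with the knobs at (280,215) and (465,213) as predicted. I descend and grip the right knob.

Emit:
arm_command(steps=[40,0,-0.14,1,0,40,0,0,1,0,40,0,0,1,0,40,0,0,0.9,0,40,0,0,0.3,0,0,0,0,0,0,0,0,0,0,0,0,0,0,0,0])

```text
time: 14.88
eef_pos: [0.5862, -0.1121, 0.0847]
tcp_rot: [-0.006, 1.0, 0.007, -0.004]
contact_force: [0.3, 16.2, -10.1]
opening: 0.202
finger_force: 24.8
```

Emit:
arm_command(steps=[0,0,0,0,0,0,0.3,0,0,0,0,0.6,0,0,0,0,0.6,0,0,0,0,0.6,0,0,0])

```text
time: 15.3
eef_pos: [0.5333, -0.1125, 0.0847]
tcp_rot: [-0.006, 1.0, 0.007, -0.004]
contact_force: [3.2, 16.6, -10.9]
opening: 0.2
finger_force: 25.4
```

Emit:
arm_command(steps=[0,0.6,0,0,0,0,0.6,0,0,0,0,0.6,0,0,0,0,0.5,0,0,0,0,0.4,0,0,0,0,0.3,0,0,0,0,0,0,0,0])

```text
time: 15.88
eef_pos: [0.4602, -0.1131, 0.0853]
tcp_rot: [-0.004, 1.0, 0.008, 0.0]
contact_force: [10.8, 21.4, -15.9]
opening: 0.206
finger_force: 25.1
```

Emit:
arm_command(steps=[40,0,0,0,0,40,0,0,0,0,40,0,0,0,0,40,0,0,-1,0,40,0,0,-1,0,40,0,0,-1,0,40,0,0,-1,0,40,0,0,-0.5,0])

```text
time: 16.55
eef_pos: [0.4639, -0.122, 0.2062]
tcp_rot: [-0.006, 1.0, -0.002, 0.004]
contact_force: [0.5, 0.7, 0.7]
opening: 0.401
finger_force: 0.0
```

Run:
```python
from h import *
plan([.57,.37,.2],TH+np.pi)
a=ctrl.read_camera("wrist")[:,:,::-1]
cv2.imwrite("pics/w3.png",a)
cv2.imwrite("pics/t3.png",ctrl.read_camera("top")[:,:,::-1])
```

```text
t 16.55 eef [ 0.4639 -0.122   0.2062] psi -3.129 q6 -2.05 | spin first -0.02 then units [-4.52 19.62  0.25] F [0.5 0.7 0.7]
```

View pics/w3.png

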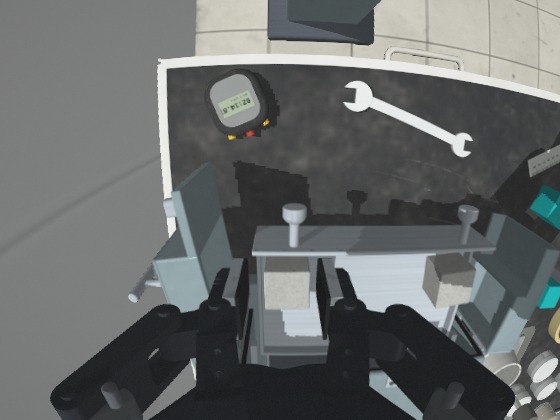

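The tray is fully out, with the companion cubes standing at (288,285) and (447,280) and the middle free. Now to the loose cube.

Emit:
arm_command(steps=[100,-0.23,0.98,0,0,100,-0.23,0.98,0,0,100,-0.23,0.98,0,0,100,-0.23,0.98,0,0,100,-0.23,0.98,0,0,100,-0.23,0.98,0,0,100,-0.23,0.98,0,0,100,-0.23,0.98,0,0])

```text
time: 17.32
eef_pos: [0.5052, 0.0773, 0.1999]
tcp_rot: [-0.006, 1.0, -0.0, -0.0]
contact_force: [0.0, 0.2, 0.7]
opening: 1.0
finger_force: 0.0
```

Emit:
arm_command(steps=[100,-0.23,0.98,0,0,100,-0.23,0.98,0,0,100,-0.23,0.98,0,0,100,-0.23,0.98,0,0,100,-0.23,0.98,0,0,100,-0.23,0.98,0,0,100,-0.23,0.98,0,0,100,-0.23,0.98,0,0])

```text
time: 17.98
eef_pos: [0.5489, 0.2737, 0.1996]
tcp_rot: [-0.006, 1.0, -0.0, -0.001]
contact_force: [-0.1, -1.8, -0.2]
opening: 0.999
finger_force: 0.0
```

Emit:
arm_command(steps=[100,-0.23,0.98,0,0,100,-0.23,0.98,0,0,100,-0.23,0.98,0,0,100,-0.23,0.98,0,0,100,0,0,0,0,100,0,0,0,0])

```text
time: 18.48
eef_pos: [0.5703, 0.3716, 0.1993]
tcp_rot: [-0.007, 1.0, -0.001, -0.001]
contact_force: [0.7, -0.1, -0.1]
opening: 0.999
finger_force: 0.0
```

Run:
```python
from h import *
plan([.589,.383,.2],TH+np.pi)
a=ctrl.read_camera("wrist")[:,:,::-1]
cv2.imwrite("pics/w4.png",a)
print(proj("wrist",[.589,.383,.04]))
```

```text
t 18.48 eef [0.5703 0.3716 0.1993] psi -3.127 q6 -1.16 | spin first 0.0 then units [-0.75  0.44 -0.03] F [ 0.7 -0.1 -0.1]
(np.float64(294.64235367678606), np.float64(207.34688589376495))
```

View pics/w4.png

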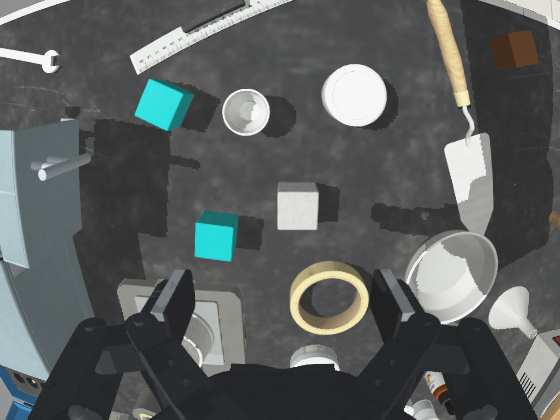

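Run:
```python
from h import *
g=cv2.imread("pics/w4.png");c=g[170:240,265:335]
m=(cv2.cvtColor(c,cv2.COLOR_BGR2GRAY)>190).astype(np.uint8)
cs,_=cv2.findContours(m,0,2);c=max(cs,key=cv2.contourArea);r=cv2.minAreaRect(c);print(r)
box=[pt("wrist",b+[265,170],.04) for b in cv2.boxPoints(r)]
for b in box:print(b)
cen=np.mean(box,0);print("cen",cen);E=box[1]-box[0];print("ang",np.degrees(np.arctan2(E[1],E[0])))
plan([*cen[:2],.2]);
def f(p):return R.from_euler('z',-TH).apply(np.array(p)-[CX,CY,0]).round(4)
# companions in top view
t=cv2.imread("pics/t3.png");cv2.imwrite("pics/t3c.png",cv2.resize(t[190:260,310:430],None,fx=6,fy=6,interpolation=cv2.INTER_CUBIC))
```

```text
((32.5, 40.5), (37.0, 39.0), 90.0)
[0.5736 0.3666 0.04  ]
[0.573  0.4043 0.04  ]
[0.6116 0.4062 0.04  ]
[0.6121 0.3669 0.04  ]
cen [0.592575 0.386    0.04    ]
ang 90.91179219224249
t 18.53 eef [0.5703 0.3708 0.1995] psi -3.128 q6 -1.16 | spin first 0.0 then units [-0.9   0.6  -0.02] F [-0.7 -0.9  0.7]
```

View pics/t3c.png

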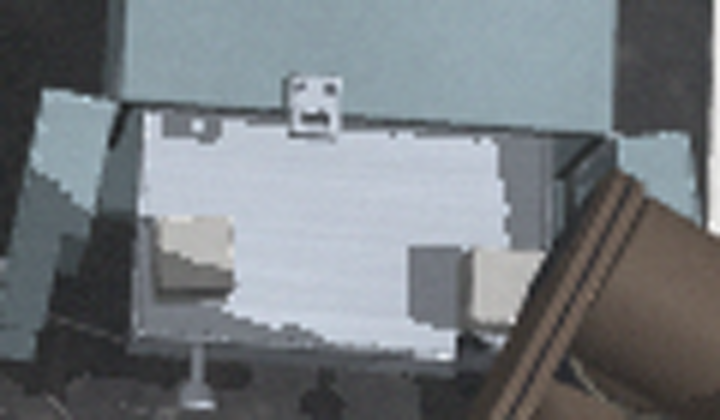

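Run:
```python
from h import *
def f(u,v,z):return R.from_euler('z',-TH).apply(pt("top",(310+u/6,190+v/6),z)-[CX,CY,0]).round(4)
print("L inner",f(235,240,.108),f(163,240,.108),"R inner",f(473,280,.108), "front panel top L",f(140,340,.116),f(455,360,.116))
```

```text
L inner [-0.0622  0.0627  0.108 ] [-0.0648  0.1007  0.108 ] R inner [-0.0753 -0.0637  0.108 ] front panel top L [-0.1205  0.111   0.116 ] [-0.12   -0.0539  0.116 ]
```

Emit:
arm_command(steps=[70,-0.45,0.3,0,0,70,-0.45,0.3,0,0,70,0,0,1,0,70,0,0,1,0,70,0,0,1,0,70,0,0,1,0,70,0,0,1,0,70,0,0,1,0], squeeze=30)

```text
time: 19.2
eef_pos: [0.5928, 0.3848, 0.0496]
tcp_rot: [-0.006, 1.0, -0.0, -0.0]
contact_force: [0.4, 0.8, -0.2]
opening: 0.703
finger_force: 0.0
```

Run:
```python
from h import *
plan([.5926,.386,.01],TH+np.pi)
```

```text
t 19.2 eef [0.5928 0.3848 0.0496] psi -3.13 q6 -1.15 | spin first -0.03 then units [0.01 0.05 1.58] F [ 0.4  0.8 -0.2]
```

Emit:
arm_command(steps=[70,0,0.05,0.8,0,70,0,0,0.75,0,70,0,0,0,0,0,0,0,0,0,0,0,0,0,0,0,0,0,0,0,0,0,0,0,0])

```text
time: 19.78
eef_pos: [0.5937, 0.3882, 0.0139]
tcp_rot: [-0.006, 1.0, 0.001, 0.001]
contact_force: [0.7, -1.3, -2.2]
opening: 0.463
finger_force: 34.8
```

Emit:
arm_command(steps=[0,0,0,-0.5,0,0,0,0,-1,0,0,0,0,-1,0,0,0,0,-1,0,0,0,0,-1,0,0,0,0,-1,0,0,0,0,-1,0,0,0,0,-1,0])

```text
time: 20.45
eef_pos: [0.5926, 0.3881, 0.2025]
tcp_rot: [-0.007, 1.0, 0.0, 0.001]
contact_force: [1.0, -1.2, -1.5]
opening: 0.463
finger_force: 34.8
```

Run:
```python
from h import *
plan(W(-.055,0,.2),TH+np.pi)
```

```text
t 20.45 eef [0.5926 0.3881 0.2025] psi -3.128 q6 -1.15 | spin first -0.01 then units [  1.61 -17.     0.1 ] F [ 1.  -1.2 -1.5]
```

Emit:
arm_command(steps=[0,0.09,-0.945,0,0,0,0.09,-0.945,0,0,0,0.09,-0.945,0,0,0,0.09,-0.945,0,0,0,0.09,-0.945,0,0,0,0.09,-0.945,0,0,0,0.09,-0.945,0,0,0,0.09,-0.945,0,0])

```text
time: 21.12
eef_pos: [0.577, 0.1978, 0.2012]
tcp_rot: [-0.007, 1.0, 0.0, 0.001]
contact_force: [-0.8, 0.0, -1.2]
opening: 0.466
finger_force: 34.9
```

Emit:
arm_command(steps=[0,0.09,-0.945,0,0,0,0.09,-0.945,0,0,0,0.09,-0.945,0,0,0,0.09,-0.945,0,0,0,0.09,-0.945,0,0,0,0.09,-0.945,0,0,0,0.09,-0.945,0,0,0,0.09,-0.945,0,0])

```text
time: 21.78
eef_pos: [0.5616, 0.0086, 0.2012]
tcp_rot: [-0.007, 1.0, -0.0, 0.001]
contact_force: [0.3, -1.3, -1.2]
opening: 0.467
finger_force: 34.9
```

Emit:
arm_command(steps=[0,0.09,-0.945,0,0,0,0.09,-0.945,0,0,0,0,0,0,0,0,0,0,0,0])

```text
time: 22.12
eef_pos: [0.5579, -0.0387, 0.2009]
tcp_rot: [-0.005, 1.0, -0.0, 0.001]
contact_force: [-0.1, 0.9, -1.0]
opening: 0.466
finger_force: 34.9
```

Run:
```python
from h import *
plan(W(-.055,0,.083),TH+np.pi)
```

```text
t 22.12 eef [ 0.5579 -0.0387  0.2009] psi -3.131 q6 -1.83 | spin first -0.03 then units [-0.02  0.05  4.72] F [-0.1  0.9 -1. ]
```

Emit:
arm_command(steps=[0,0.2,0.05,0.5,0,0,0,0,1,0,0,0,0,1,0,0,0,0,1,0,0,0,0,0.8,0,0,0,0,0.3,0,0,0,0,0.1,0,0,0,0,0,0])

```text
time: 22.78
eef_pos: [0.5526, -0.0356, 0.0817]
tcp_rot: [-0.007, 1.0, 0.0, -0.0]
contact_force: [-0.1, -0.2, -1.6]
opening: 0.463
finger_force: 35.0
```

Emit:
arm_command(steps=[0,0,0,0.06,0,0,0,0,0.04,0,0,0,0,0,0])

```text
time: 23.03
eef_pos: [0.5535, -0.0363, 0.0808]
tcp_rot: [-0.007, 1.0, 0.0, 0.001]
contact_force: [-0.7, 1.3, 2.0]
opening: 0.464
finger_force: 35.4
```

Touchdown: the force changed sign. I release, rise and check.

Emit:
arm_command(steps=[65,0,0,0,0,65,0,0,0,0,65,0,0,0,0,65,0,0,-0.3,0,65,0,0,-0.8,0,65,0,0,-1,0,65,0,0,-1,0,65,0,0,-1,0])

```text
time: 23.7
eef_pos: [0.5527, -0.0366, 0.1835]
tcp_rot: [-0.007, 1.0, -0.0, -0.0]
contact_force: [0.1, -0.3, 0.2]
opening: 0.653
finger_force: 0.0
```

Emit:
arm_command(steps=[65,0,0,-1,0,65,0,0,-1,0,65,0,0,-1,0,65,0,0,0,0,65,0,0,0,0])

```text
time: 24.12
eef_pos: [0.5539, -0.0369, 0.2597]
tcp_rot: [-0.007, 1.0, -0.001, 0.002]
contact_force: [-0.8, -0.7, -0.1]
opening: 0.652
finger_force: 0.0
```

Run:
```python
from h import *
plan([.5,0,.2])
a=ctrl.read_camera("wrist")[:,:,::-1];s=ctrl.read_camera("scene")[:,:,::-1]
o=np.zeros((420,800,3),np.uint8);o[:300,:400]=cv2.resize(a,(400,300));c=cv2.resize(s[120:240,190:310],None,fx=3.3,fy=3.3);o[:396,404:800]=c
cv2.imwrite("pics/f.png",o)
```

```text
t 24.12 eef [ 0.5539 -0.0369  0.2597] psi -3.128 q6 -1.83 | spin first 0.0 then units [2.13 1.5  2.39] F [-0.8 -0.7 -0.1]
```

View pics/f.png

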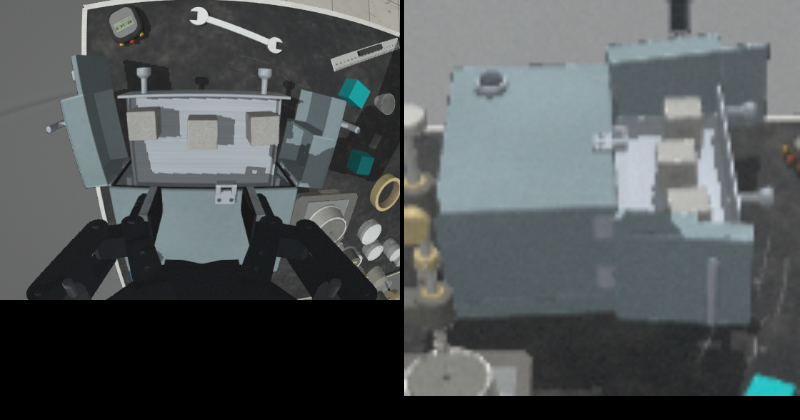

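The picture shows the cube at (202,130), flat on the tray between its companions at (143,125) and (265,127). Both doors and the tray are open and the gripper is clear, so I'm handing in.

```bash
python3 -c "
from plant import ctrl
print(ctrl.sign_off())"
```

```text
the job is handed in; nothing more can be done
None
```

I handed the job in at about 24 s on the robot's clock: both doors are open, the bolt is down, the tray is fully out, and the loose cube stands flat on it between its two companions; the sign-off gave no verdict.

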